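# Drive a seized bearing plug out of a sprung microscope carrier

## Task

Take the middle-sized drift from the white rack, feel for the hole in the top of the aluminium carrier held in the jig, and with the drift push the seized plug down and out of the bore so that it drops into the tray below. Keep the push under about 15 N so that the sprung carrier is never forced down near its stops. Then hang the drift back upright in its own hole in the rack, let go of it, and leave the other two drifts and the things around in place.

Things in the scene. Friction and masses are not known exactly. Their poses are not given: they have to be found in the camera images.
- jig: Fixed aluminium base plate of the jig, 100 along its x, 160 along its y, 8 thick; origin at the centre of its underside. On it a steel four-post carriage holds the sprung carrier, over a grey tray that catches the plug (54 along x, 104 along y, walls to 31 above the bench, centred on the plate).
- travel_end (a point): Jig point 96 mm above the bench, jig axes: at the height of the unloaded carrier's flat top, 16 mm towards the jig's -y from the plate's centre, at the end of the carriage's travel. The carriage was locked by hand somewhere along its rails, so the hole lies anywhere from 4 to 28 mm from here towards the jig's +y (0 along x). Its place is not measured: feel or look for it.
- carrier (a joint): How far the carrier is pressed straight down, m: 0 unloaded, stop at 0.018. Aluminium block 46 (jig x) by 76 (jig y) by 36 high with one upright hole through its middle. It starts to sink at about 3 N, then 1 mm per 1.2 N (15 N: 0.010); springs back when freed; rigid sideways.
- tray (a joint): How far the soft-sprung catch tray is weighed down, m: 0 empty, about 0.004 to 0.006 with the plug lying in it, stop at 0.008. A sunken tray tells that the plug is out.
- tray_mid (a point): Centre of the tray's floor, 19 mm above the bench, jig axes. Above it the carrier's hole: first an 8 deep neck of diameter 17, then a 28 long bore of diameter 24, open below. In the bore a brass plug (diameter 22, 12 long, 40 g) is gripped by sprung pads: 6 to 12 N moves it. Its top is 9 to 13 mm below the carrier's top; pushed to 36 mm below it, it falls out.
- drift_grip (a point): Steel hand drift hanging upright by its collar in the white rack: handle (diameter 18, 50 long), collar below it (diameter 36, 4 thick), shank below that (54 long, end bevelled 1 mm), 180 g. Shank diameter 14: the one that fits the neck. This point is the middle of the handle, 29 above the collar's underside; z up along the drift. The three drifts are 50 mm apart in a row along the rack's y, in any order.
- drift_tip (a point): Centre of the lower end face of the same drift's shank, 83 mm below drift_grip on its axis.
- thin_grip (a point): Middle of the handle of the thin drift: as the other but handle diameter 12 and shank diameter 7. Not to be used.
- thick_grip (a point): Middle of the handle of the thick drift: as the other but handle diameter 24 and shank diameter 19, too thick for the neck. Not to be used.
- rack: White plastic rack, fixed: foot plate 54 along x and 164 along y, two end walls, and a top plate 12 thick, its upper face 66 above the bench, with three through holes of diameter 22 at y = -50, 0 and +50 mm. Origin at the centre of its underside. The drifts hang in the holes, collars on the top plate.
There are look-alikes about, which are no part of the job. Leave any blue or purple look-alike of the part that bears drift_grip alone.

How it is judged:
By the outcome, as a careful person would: the job done as asked, in the order asked, and still so for the second after the job is handed in, with the robot touching nothing.
It also fails if it takes over 72 s, if anything falls off the work surface, if the arm or the gripper's body presses on something with over 40 N, if the wrist force passes 120 N, or if a joint passes its speed limit or range.

## Robot

A 6-joint arm with a two-finger parallel gripper is mounted at the origin on the work surface. World frame = base frame: x ahead of the robot, y to its left, z up, the work surface at z = 0. Lengths are in m, angles in rad, forces in N, time in s.
With the tool pointing down it reaches from about 0.2 to 0.875 m from the base axis. Payload 3.4 kg.
Tool frame: the origin (TCP) lies on the centre line of the jaws, within the pads' length; the fingertips stand 14 mm ahead of it and the grasp point (between the pads) lies 5 mm behind it (r.tip_extent is the distance from the TCP to the fingertips, in m); x points along the fingers, z is the direction in which the jaws open and shut, and the axes are right-handed (so a half turn about x gives the same grasp; the last joint's range is limited). The gripper opens to 94 mm and grips with 3 to 60 N. Pads are 16 mm wide; open, the fingers measure 119 mm over their backs; the gripper's body (75 mm by 177 mm) begins 78 mm behind the grasp point.
Start: joints at [-1.353, 0.276, 1.505, -0, 1.361, -0.121], TCP at [0.191, -0.542, 0.219] pointing down, gripper open.
Joint ranges: [-2.89, 2.89], [-0.75, 2.08], [0.22, 2.7], [-1.18, 4.32], [0.11, 2.71], [-2.7, 2.7]. Speed limits (rad/s): [2.57, 2.57, 3.14, 3.14, 3.14, 3.14].

## Interface

Orientations are given as [roll, pitch, yaw] about the fixed x, y, z axes, in that order (R = Rz(yaw) Ry(pitch) Rx(roll)).
In Python, from bench import monitor, viewer, workorder, r gives the robot as it stands. The module is installed in compiled form; this text tells all that it offers.
- The arm moves only by the shell command python3 -m crank 'ROWS' [FORCE]. ROWS is JSON, a list of rows, each a list of 7 numbers: the shift along the tool's x, y, z in m, then the turn, a rotation vector about the tool's x, y, z in degrees, then the closure, from 0 (fully open) to 1 (shut). A call has 1 to 20 rows; each row is the pose to reach, as a shift and turn from the pose commanded when the call began, along the tool's axes at that moment; what a row does not reach only later rows make up. A row lasts 1/12 s, in which the tool goes at most 41.7 mm and 7.16 degrees, less where a joint would pass 70% of its speed; a pose out of reach is approached as far as the arm can. A call with a gripper value outside its range is refused whole. The fingers move at their own pace and stop on an object; FORCE is the grip in N (left out, the last holds). Time passes only in rows, so rows that repeat a pose let the fingers close. It gives the time, the measured TCP pose, the force and the opening at its end, in the units of the state.
- monitor.get_obs(): the state, without advancing time (a new reading comes with each control period).
- viewer.grab_frame(name): name is "scene" or "top" or "wrist"; returns the picture (420x560x3 uint8, red, green, blue); there is no depth.
- viewer.camera_model(name): a dict with "camera_matrix" (3x3 intrinsics, pixels), "pose" (4x4, takes a point from camera to world coordinates); the wrist camera has in their place "tool_from_camera" (4x4, takes a point from camera to tool coordinates, whose origin is the TCP and whose axes are the tool frame's). Camera axes: x right, y down, z forward; pixel columns grow to the right and rows downward; lengths in m; the calibration is good to about 2 mm. A picture is of the moment at which its call begins: read the wrist's pose just before it. camera_model takes no time and is no camera call.
- workorder.job_done(): hands the job in, once; it reports no verdict.
The state is a dict: "time_s": time; "joint_pos": joint angles; "dq": joint speeds; "joint_torque": joint torques, N m; "tcp_pos": TCP position; "eef_rot": TCP orientation; "wrist_force": force on the tool from outside, world axes, zero at the start; "torque": the same for the moment, N m; "gripper_width": finger opening in m.
Only numpy, scipy, OpenCV 4.12 (cv2) and the standard library are available. Lean on these libraries where they do the work, as an engineer would, in place of code of your own. Each camera call takes 0.05 s, during which the arm holds its last target. There are 200 camera calls.

## Working session

There is one attempt and no reset: what is moved stays moved. The work goes in short steps, Python scripts to look and compute and a shell command to move; the robot and the scene stay as the last step left them, time stands still between calls to the robot, and variables do not carry over. Pictures are saved under pics/ and viewed, about 8 in all and at most 12, crops included, and the job is handed in when it is done.

```bash
mkdir -p pics; python3 - <<'E'
from bench import monitor, viewer, r
import cv2, numpy as np
o=monitor.get_obs(); print(o)
for n in("top","scene"):
    f=viewer.grab_frame(n); cv2.imwrite(f"pics/{n}0.png",f[...,::-1]); print(n,viewer.camera_model(n))
print(viewer.camera_model("wrist"), r.tip_extent)
E
```

```text
{'time_s': 0.0, 'joint_pos': array([-1.35298020e+00,  2.76580026e-01,  1.50608980e+00, -1.89098980e-05,
        1.36073028e+00, -1.21037032e-01]), 'dq': array([ 1.12631357e-03,  1.07032369e-03,  4.59117941e-04,  2.23443678e-03,
       -7.82828144e-05,  1.16779119e-03]), 'joint_torque': array([-1.22121724e-04, -4.04591238e+01, -2.37231177e+01,  7.00632948e-02,
        3.45596659e-02, -1.42209396e-04]), 'tcp_pos': array([ 0.19098369, -0.54178248,  0.21863055]), 'eef_rot': array([3.03078352, 1.56898878, 1.79884431]), 'wrist_force': array([-0.64171072, -0.39458251, -0.57354482]), 'torque': array([ 0.03008075, -0.03738787,  0.01818138]), 'gripper_width': 0.09432848191846735}
top {'camera_matrix': array([[518.6588887 ,   0.        , 271.95337968],
       [  0.        , 518.6588887 , 217.73905106],
       [  0.        ,   0.        ,   1.        ]]), 'pose': array([[-1.96311751e-02, -9.97674022e-01,  6.52775832e-02,
         4.93732401e-01],
       [-9.99806594e-01,  1.96663112e-02, -1.04331037e-04,
        -2.47742214e-02],
       [-1.17968090e-03, -6.52670062e-02, -9.97867139e-01,
       
[... 379 characters left out ...]
6280248,  0.57554345, -0.40298754],
       [-0.01759944, -0.72387432, -0.68970735,  0.53280182],
       [ 0.        ,  0.        ,  0.        ,  1.        ]])}
{'camera_matrix': array([[293.18766899,   0.        , 280.36364683],
       [  0.        , 293.18766899, 207.92030771],
       [  0.        ,   0.        ,   1.        ]]), 'tool_from_camera': array([[-4.23988216e-04, -2.88066095e-01,  9.57610435e-01,
        -1.64147442e-01],
       [ 5.16493810e-04, -9.57610457e-01, -2.88065872e-01,
         8.28108469e-02],
       [ 9.99999777e-01,  3.72463327e-04,  5.54799904e-04,
        -1.16884580e-03],
       [ 0.00000000e+00,  0.00000000e+00,  0.00000000e+00,
         1.00000000e+00]])} 0.014
```

View pics/top0.png

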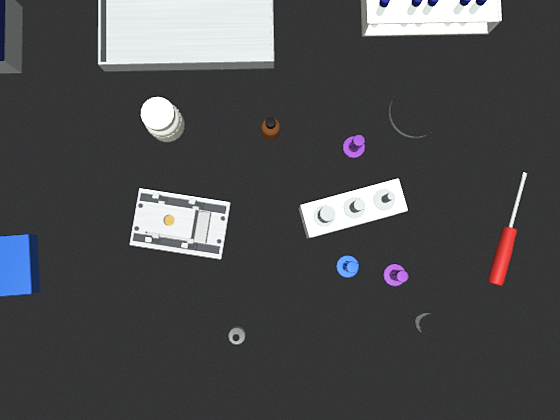

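View pics/scene0.png

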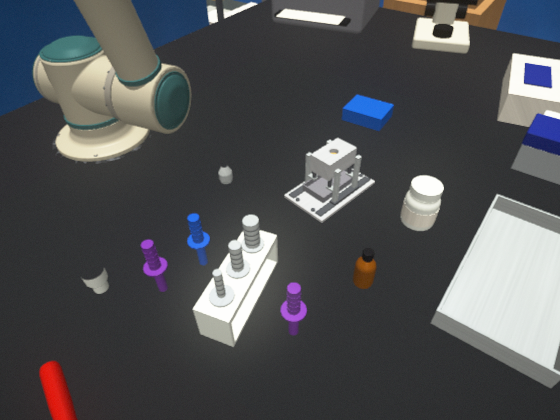

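```bash
cat > h.py <<'E'
import numpy as np, cv2
from bench import monitor, viewer, r
from scipy.spatial.transform import Rotation as R
def tool():
    o=monitor.get_obs(); T=np.eye(4); T[:3,:3]=R.from_euler('xyz',o['eef_rot']).as_matrix(); T[:3,3]=o['tcp_pos']; return T
def pose(n,T=None):
    m=viewer.camera_model(n); return m['camera_matrix'], (m['pose'] if n!='wrist' else T@m['tool_from_camera'])
def ray(n,uv,z,T=None):
    K,P=pose(n,T); d=P[:3,:3]@np.linalg.solve(K,[uv[0],uv[1],1]); c=P[:3,3]; return c+d*(z-c[2])/d[2]
def proj(n,p,T=None):
    K,P=pose(n,T); q=P[:3,:3].T@(np.array(p)-P[:3,3]); q=K@q; return q[:2]/q[2]
E
python3 - <<'E'
from h import *
f=cv2.imread('pics/top0.png')
g=cv2.cvtColor(f,cv2.COLOR_BGR2GRAY)
print(tool())
for nm,(x0,y0,x1,y1),z in(("jig",(110,170,250,280),.008),("rack",(285,165,420,250),.066)):
    m=np.zeros_like(g); m[y0:y1,x0:x1]=(g[y0:y1,x0:x1]>110)*255
    m=cv2.morphologyEx(m,cv2.MORPH_CLOSE,np.ones((9,9)))
    c=max(cv2.findContours(m,0,2)[0],key=cv2.contourArea); b=cv2.boxPoints(cv2.minAreaRect(c))
    print(nm,b.round(1).tolist(),[ray('top',p,z).round(4).tolist() for p in b])
hs=cv2.cvtColor(f,cv2.COLOR_BGR2HSV); m=cv2.inRange(hs,(8,80,90),(30,255,255)); m[:,:150]=0; m[:,190:]=0; m[:200]=0;m[240:]=0
print('plug',cv2.boundingRect(m),M['m10']/M['m00'] if (M:=cv2.moments(m))['m00'] else 0,M['m01']/M['m00'])
a=cv2.resize(f[175:265,120:240],None,fx=3.3,fy=3.3,interpolation=2); b=cv2.resize(f[165:255,290:410],None,fx=3.3,fy=3.3,interpolation=2)
s=cv2.imread('pics/scene0.png'); c=cv2.resize(s[200:345,180:310],None,fx=2.0,fy=2.0,interpolation=2); d=cv2.resize(s[130:220,280:380],None,fx=2.8,fy=2.8,interpolation=2)
o=np.zeros((600,800,3),np.uint8)
for im,x,y in((a,0,0),(b,400,0),(c,0,300),(d,400,300)): o[y:y+im.shape[0],x:x+im.shape[1]]=im[:600-y,:800-x]
cv2.imwrite('pics/crop1.png',o)
E
```

```text
[[-3.36921940e-04  9.43145496e-01  3.32379994e-01  1.91003947e-01]
 [ 1.51344514e-03  3.32380113e-01 -9.43144300e-01 -5.41865090e-01]
 [-9.99998798e-01  1.85272878e-04 -1.53938512e-03  2.18729113e-01]
 [ 0.00000000e+00  0.00000000e+00  0.00000000e+00  1.00000000e+00]]
jig [[128.6999969482422, 244.89999389648438], [137.6999969482422, 187.10000610351562], [230.1999969482422, 201.60000610351562], [221.1999969482422, 259.3999938964844]] [[0.5102, 0.2223, 0.008], [0.6098, 0.2065, 0.008], [0.5815, 0.0466, 0.008], [0.4823, 0.0636, 0.008]]
rack [[297.5, 204.6999969482422], [399.0, 177.10000610351562], [408.20001220703125, 210.89999389648438], [306.70001220703125, 238.5]] [[0.5687, -0.0665, 0.066], [0.6102, -0.2319, 0.066], [0.555, -0.2448, 0.066], [0.5138, -0.08, 0.066]]
plug (164, 215, 10, 11) 168.70731707317074 219.76829268292684
```

View pics/crop1.png

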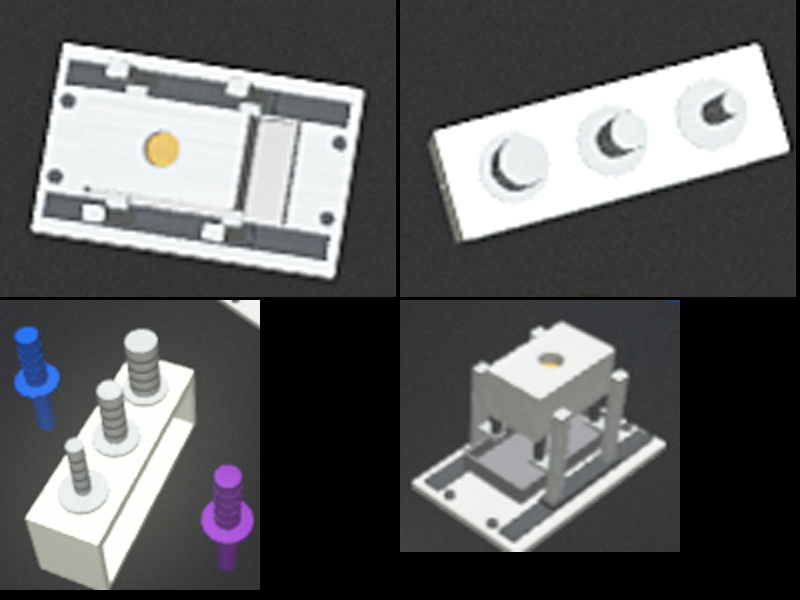

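The rack holds the thick drift at top px (325,214), the middle-sized at (356,206) and the thin at (386,197). The steel one in the centre hole has the middle handle thickness, so that is the target. The purple and blue ones at (353,146), (347,266) and (396,275) are look-alikes. The carrier hole, with brass showing through it, is at about (169,220).

```bash
cat >> h.py <<'E'
def shift(target,ang=None):
    T=tool(); s=T[:3,:3].T@(np.array(target)-T[:3,3]); print('shift mm',(s*1000).round(1))
    if ang is not None:
        cur=np.degrees(np.arctan2(T[1,2],T[0,2])); print('jaw ang',cur.round(2),'rotx by',-((ang-cur+180)%360-180))
E
python3 - <<'E'
from h import *
d=ray('top',(354.5,207.1),.070); hdl=ray('top',(290+229/3.3,165+131/3.3),.120); print('collar',d,'handletop',hdl)
a=np.array([.6102,-.2319])-[.5687,-.0665]; b=np.array([.555,-.2448])-[.5138,-.08]; u=(a+b)/np.linalg.norm(a+b); print(u,np.degrees(np.arctan2(u[0],-u[1])))
print('hole',ray('top',(168.8,220.2),.096)); j=np.array([.6098,.2065,0])-[.5815,.0466,0]; print('jig ang',np.degrees(np.arctan2(j[1],j[0])))
for uv,z in(((353,146),.1),((347,266),.1),((396,275),.1)): print('alike',ray('top',uv,z))
shift([*d[:2],.24],np.degrees(np.arctan2(u[0],-u[1])))
E
```

```text
collar [ 0.56258239 -0.15780301  0.07      ] handletop [ 0.56193292 -0.1572938   0.12      ]
[ 0.24295034 -0.97003873] 14.06073756526427
hole [0.5456953  0.13554169 0.096     ]
jig ang 79.96340501425178
alike [ 0.65579824 -0.15353031  0.1       ]
alike [ 0.46949653 -0.13874569  0.1       ]
alike [ 0.45426307 -0.21355318  0.1       ]
shift mm [ -20.8  478.1 -238.8]
jaw ang -70.59 rotx by -84.6474183772063
```

```bash
python3 -m crank '[[-0.021,0.478,-0.239,-84.6,0,0,0.45],[-0.021,0.478,-0.239,-84.6,0,0,0.45],[-0.021,0.478,-0.239,-84.6,0,0,0.45],[-0.021,0.478,-0.239,-84.6,0,0,0.45],[-0.021,0.478,-0.239,-84.6,0,0,0.45],[-0.021,0.478,-0.239,-84.6,0,0,0.45],[-0.021,0.478,-0.239,-84.6,0,0,0.45],[-0.021,0.478,-0.239,-84.6,0,0,0.45],[-0.021,0.478,-0.239,-84.6,0,0,0.45],[-0.021,0.478,-0.239,-84.6,0,0,0.45],[-0.021,0.478,-0.239,-84.6,0,0,0.45],[-0.021,0.478,-0.239,-84.6,0,0,0.45],[-0.021,0.478,-0.239,-84.6,0,0,0.45],[-0.021,0.478,-0.239,-84.6,0,0,0.45],[-0.021,0.478,-0.239,-84.6,0,0,0.45],[-0.021,0.478,-0.239,-84.6,0,0,0.45]]'
python3 - <<'E'
from h import *
T=tool(); f=viewer.grab_frame('wrist')[...,::-1].copy(); np.save('T1.npy',T); cv2.imwrite('pics/w1raw.png',f)
for z in(.066,.07,.12): print(z,proj('wrist',[.5622,-.1575,z],T))
print(T.round(4)); cv2.imwrite('pics/w1.png',f)
E
```

```text
time_s: 1.43
tcp_pos: [0.5618, -0.1582, 0.2399]
eef_rot: [3.068, 1.569, -2.971]
wrist_force: [-0.7, -1.3, 0.2]
gripper_width: 0.0519
0.066 [282.46858748 194.2294124 ]
0.07 [282.48347367 195.0573214 ]
0.12 [282.70202289 207.21213697]
[[-1.800e-03 -2.425e-01  9.701e-01  5.618e-01]
 [-3.000e-04  9.701e-01  2.425e-01 -1.582e-01]
 [-1.000e+00  1.000e-04 -1.900e-03  2.399e-01]
 [ 0.000e+00  0.000e+00  0.000e+00  1.000e+00]]
```

View pics/w1.png

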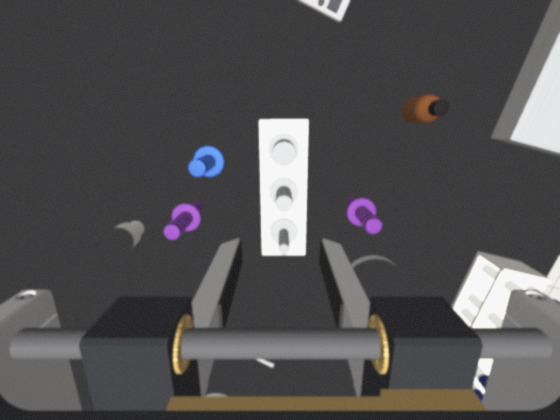

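Wrist view: the rack is centred near (284,187), with the thick handle at the top (284,150), the middle-sized at (284,198) and the thin at (284,238). The blue and purple look-alikes stay clear of the fingers. I'll refine using the rack's outline.

```bash
python3 - <<'E'
from h import *
T=np.load('T1.npy'); f=cv2.imread('pics/w1raw.png'); g=cv2.cvtColor(f,cv2.COLOR_BGR2GRAY)
m=np.zeros_like(g); m[105:270,245:320]=(g[105:270,245:320]>120)*255
m=cv2.morphologyEx(m,cv2.MORPH_CLOSE,np.ones((7,7))); c=max(cv2.findContours(m,0,2)[0],key=cv2.contourArea); R_=cv2.minAreaRect(c); print(R_)
b=[ray('wrist',p,.066,T) for p in cv2.boxPoints(R_)]; print(np.round(b,4).tolist(),np.mean(b,0))
cv2.imwrite('pics/c2.png',cv2.resize(f[110:265,240:330],None,fx=3.8,fy=3.8,interpolation=2))
E
```

```text
((283.0, 186.5), (137.0, 50.0), 90.0)
[[0.5148, -0.0802, 0.066], [0.5683, -0.0668, 0.066], [0.6129, -0.2264, 0.066], [0.5516, -0.2418, 0.066]] [ 0.56190042 -0.1537748   0.066     ]
```

View pics/c2.png

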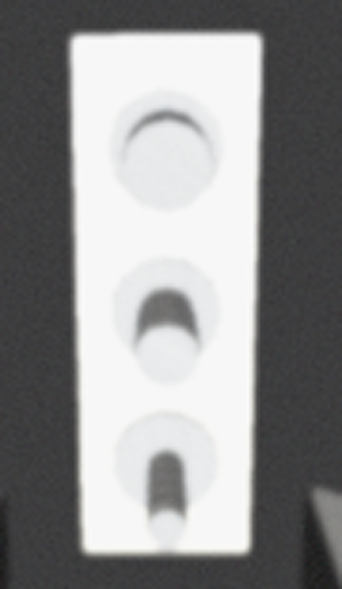

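```bash
python3 - <<'E'
from h import *
T=np.load('T1.npy'); a=ray('wrist',(283.7,191.3),.07,T); b=ray('wrist',(284,202.9),.12,T); print(a,b)
t=(a+b)/2; t=(t[:2]+[.5622,-.1575])/2; print(t); shift([*t,.092],14.06)
E
```

```text
[ 0.56247006 -0.15276219  0.07      ] [ 0.56235621 -0.15279204  0.12      ]
[ 0.56230657 -0.15513856]
shift mm [148.1   3.3   1.9]
jaw ang 13.97 rotx by -0.09332800681616504
```

```bash
python3 -m crank '[[0.03,0.003,0.001,0,0,0,0.45],[0.06,0.003,0.001,0,0,0,0.45],[0.09,0.003,0.001,0,0,0,0.45],[0.12,0.003,0.001,0,0,0,0.45],[0.14,0.003,0.001,0,0,0,0.45],[0.147,0.003,0.001,0,0,0,0.45],[0.147,0.003,0.001,0,0,0,0.45]]'
python3 -m crank '[[0,0,0,0,0,0,1],[0,0,0,0,0,0,1],[0,0,0,0,0,0,1],[0,0,0,0,0,0,1],[0,0,0,0,0,0,1],[0,0,0,0,0,0,1],[0,0,0,0,0,0,1],[0,0,0,0,0,0,1]]' 45
```

```text
time_s: 2.07
tcp_pos: [0.5606, -0.1557, 0.0918]
eef_rot: [2.589, 1.567, 2.832]
wrist_force: [0.0, 0.9, -0.3]
gripper_width: 0.052
time_s: 2.73
tcp_pos: [0.5633, -0.155, 0.0943]
eef_rot: [-0.652, 1.569, -0.407]
wrist_force: [0.5, 0.4, 4.5]
gripper_width: 0.0171
```

```bash
python3 -m crank '[[-0.005,0,0,0,0,0,1],[-0.015,0,0,0,0,0,1],[-0.03,0,0,0,0,0,1],[-0.05,0,0,0,0,0,1],[-0.08,0,0,0,0,0,1],[-0.11,0,0,0,0,0,1],[-0.13,0,0,0,0,0,1],[-0.13,0,0,0,0,0,1],[-0.13,0,0,0,0,0,1]]'
python3 - <<'E'
from h import *
T=tool(); print(T.round(4)); print(monitor.get_obs()['wrist_force'],monitor.get_obs()['torque'])
f=viewer.grab_frame('wrist')[...,::-1]; s=viewer.grab_frame('scene')[...,::-1]
cv2.imwrite('pics/w3.png',f); cv2.imwrite('pics/s3.png',s); np.save('T3.npy',T)
tip=T@[.078,0,0,1]; print(proj('scene',tip[:3]),proj('scene',(T@[-.03,0,0,1])[:3]),proj('wrist',tip[:3],T))
p=proj('scene',(T@[.02,0,0,1])[:3]).astype(int)
c=s[max(p[1]-75,0):p[1]+95,p[0]-70:p[0]+70]
o=np.zeros((500,800,3),np.uint8); c=cv2.resize(c,None,fx=2.5,fy=2.5)[:500]; o[:c.shape[0],:c.shape[1]]=c; w=cv2.resize(f[80:300,180:380],None,fx=2.2,fy=2.2); o[:w.shape[0],360:360+w.shape[1]]=w
print(p); cv2.imwrite('pics/c3.png',o)
E
```

```text
time_s: 3.48
tcp_pos: [0.563, -0.155, 0.2243]
eef_rot: [-0.697, 1.569, -0.453]
wrist_force: [-0.0, 0.3, -0.9]
gripper_width: 0.0171
[[ 1.800e-03 -2.422e-01  9.702e-01  5.630e-01]
 [-9.000e-04  9.702e-01  2.422e-01 -1.550e-01]
 [-1.000e+00 -1.300e-03  1.500e-03  2.243e-01]
 [ 0.000e+00  0.000e+00  0.000e+00  1.000e+00]]
[-0.0061079   0.26114222 -0.93585196] [-0.09234593 -0.14036789 -0.00646571]
[230.56167125 230.88772444] [220.84030562 165.50917188] [282.13809517 221.49796571]
[225 198]
```

View pics/c3.png

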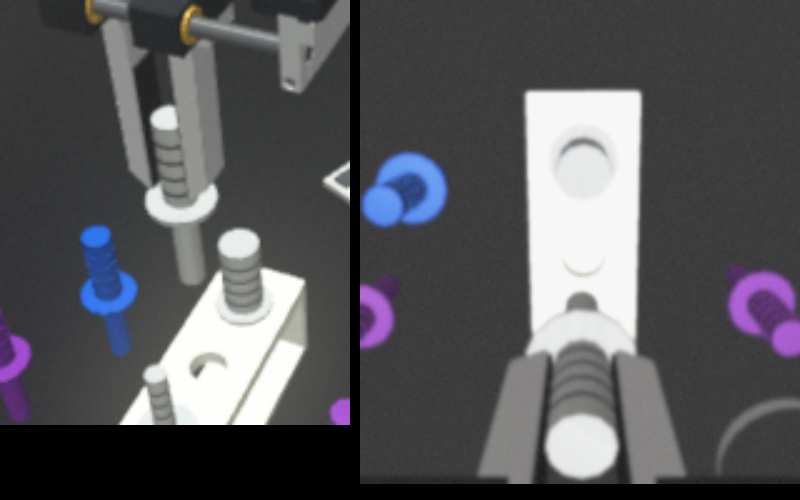

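The picture shows the drift upright in the jaws, clear of the rack. Its shank end in the wrist view is near (282,221), so it lies on the tool axis. The other drifts haven't moved. Next I go above the jig.

```bash
python3 - <<'E'
from h import *
shift([.5506,.1161,.220],14.06)
E
```

```text
shift mm [  2.1 265.2  54.9]
jaw ang 14.01 rotx by -0.0496094288714346
```

```bash
python3 -m crank '[[-0.025,0.02,0,0,0,0,1],[-0.025,0.06,0.015,0,0,0,1],[-0.025,0.09,0.02,0,0,0,1],[-0.025,0.12,0.025,0,0,0,1],[-0.025,0.15,0.03,0,0,0,1],[-0.02,0.18,0.035,0,0,0,1],[-0.01,0.21,0.045,0,0,0,1],[0.002,0.24,0.055,0,0,0,1],[0.002,0.265,0.055,0,0,0,1],[0.002,0.265,0.055,0,0,0,1],[0.002,0.265,0.055,0,0,0,1]]'
python3 - <<'E'
from h import *
T=tool(); print(T.round(4)); print(monitor.get_obs()['wrist_force'])
f=viewer.grab_frame('wrist')[...,::-1]; cv2.imwrite('pics/w4.png',f); np.save('T4.npy',T)
tip=(T@[.0823,0,0,1])[:3]; print(tip,proj('wrist',tip,T),proj('wrist',[.5457,.1355,.096],T))
cv2.imwrite('pics/c4.png',cv2.resize(f[60:280,160:400],None,fx=2.7,fy=2.7,interpolation=2))
E
```

```text
time_s: 4.5
tcp_pos: [0.5504, 0.1164, 0.2192]
eef_rot: [3.111, 1.566, -2.925]
wrist_force: [0.2, -0.2, -1.2]
gripper_width: 0.0173
[[-4.500e-03 -2.448e-01  9.696e-01  5.504e-01]
 [-1.000e-03  9.696e-01  2.448e-01  1.164e-01]
 [-1.000e+00  1.000e-04 -4.600e-03  2.192e-01]
 [ 0.000e+00  0.000e+00  0.000e+00  1.000e+00]]
[ 0.16289323 -0.21731108 -1.18725253]
[0.55005324 0.11632157 0.1368998 ] [282.11077261 219.89454021] [282.6078144  188.02295855]
```

View pics/c4.png

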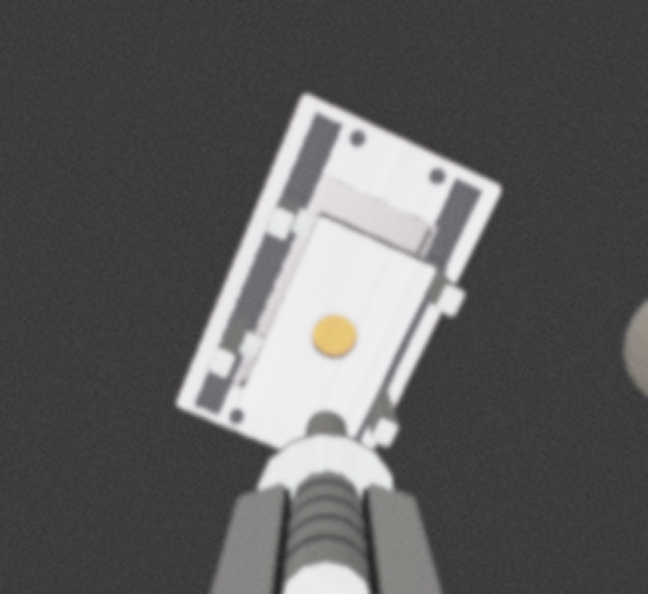

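The brass in the neck is at wrist px (284,185) and the shank end's far edge is at (280,212). I'll lower the tip to just above the carrier beside the hole, so both cameras can measure their relative offset from close by.

```bash
python3 -m crank '[[0.012,0,0.0,0,0,0,1],[0.024,0,0.0,0,0,0,1],[0.032,0,0.0,0,0,0,1],[0.034,0,0.0,0,0,0,1],[0.034,0,0.0,0,0,0,1]]'
python3 - <<'E'
from h import *
T=tool(); print(T[:3,3].round(4),T[:3,0].round(4)); print(monitor.get_obs()['wrist_force'])
f=viewer.grab_frame('wrist')[...,::-1]; s=viewer.grab_frame('scene')[...,::-1]; np.save('T5.npy',T)
cv2.imwrite('pics/w5.png',f);cv2.imwrite('pics/s5.png',s)
tip=(T@[.0823,0,0,1])[:3]; print(tip,proj('wrist',tip,T),proj('scene',tip),proj('scene',[.5457,.1355,.096]))
for n,im in(('w',f),('s',s)):
    m=cv2.inRange(cv2.cvtColor(im,cv2.COLOR_BGR2HSV),(10,80,80),(30,255,255)); k,l,st,c=cv2.connectedComponentsWithStats(m)
    for i in range(1,k):
        if st[i,4]>8: print(n,st[i],c[i])
p=proj('scene',[.5457,.12,.1]).astype(int); print(p)
o=np.zeros((560,800,3),np.uint8); a=cv2.resize(f[130:240,230:330],None,fx=4,fy=4,interpolation=2); b=cv2.resize(s[p[1]-60:p[1]+50,p[0]-50:p[0]+50],None,fx=4,fy=4,interpolation=2)
o[:440,:400]=a; o[:440,400:]=b; cv2.imwrite('pics/c5.png',o)
E
```

```text
time_s: 4.97
tcp_pos: [0.5516, 0.1145, 0.1866]
eef_rot: [-3.116, 1.569, -2.872]
wrist_force: [-0.9, 0.5, -0.9]
gripper_width: 0.0173
[0.5516 0.1145 0.1866] [-1.9e-03 -5.0e-04 -1.0e+00]
[-0.89573582  0.51785384 -0.86276994]
[0.55142647 0.11445042 0.10426584] [282.11744047 219.88936322] [328.16751941 153.76921698] [331.19048957 150.7720352 ]
w [274 182  18  16 217] [282.52534562 189.13824885]
w [239 315  10  60 368] [243.4076087  346.13586957]
w [312 315  10  60 387] [317.18346253 345.91989664]
w [  94  389  320   22 5177] [267.51632219 401.98898976]
s [383   0  44  16 512] [406.67773438   5.7109375 ]
s [455   0  51  30 914] [484.27461707  13.39606127]
s [357  40   7   3  20] [360.15  40.95]
s [314  45  53  12 248] [338.45967742  50.56048387]
s [324  55   5  11  24] [325.875  59.75 ]
s [353  59   4  11  24] [354.125       63.70833333]
s [354 257  22  32 513] [364.27875244 272.87524366]
[326 153]
```

View pics/c5.png

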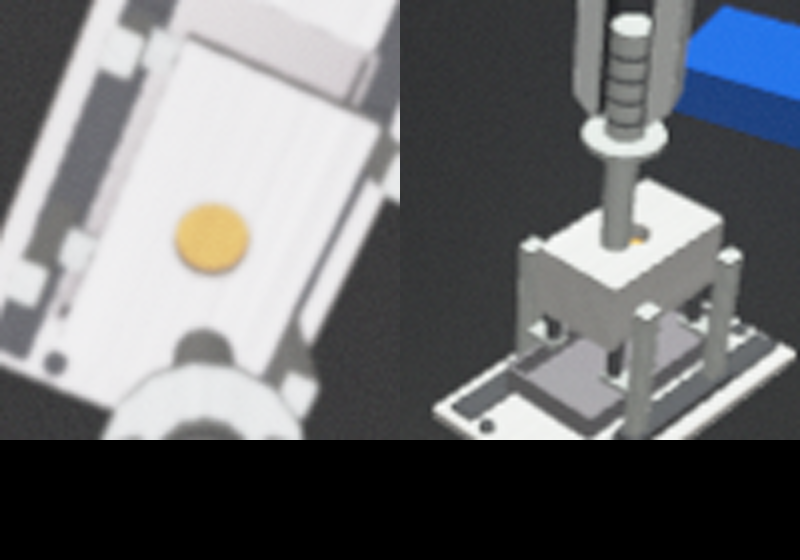

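```bash
python3 - <<'E'
from h import *
T=np.load('T5.npy'); th=np.linspace(0,2*np.pi,200)
def sil(y,z):
    P=np.array([proj('wrist',(T@[.0813,y+.007*np.cos(t),z+.007*np.sin(t),1])[:3],T) for t in th]); return (P[:,0].min()+P[:,0].max())/2,P[:,1].min(),np.ptp(P[:,0])
print(sil(0,0),sil(.001,-.001))
h=np.linalg.inv(T)@np.append(ray('wrist',(282.75,189.75),.096,T),1); print('hole tool',h[:3]*1000, 'world',ray('wrist',(282.75,189.75),.096,T))
# scene: hole rim & tip
f=cv2.imread('pics/s5.png')
# shank bottom in crop: centre x (617-400)/4, bottom y 249/4
u=276+217/4; v=93+250/4; 
def sils(y,z):
    P=np.array([proj('scene',(T@[.0813,y+.007*np.cos(t),z+.007*np.sin(t),1])[:3]) for t in th]); return (P[:,0].min()+P[:,0].max())/2,P[:,1].max(),np.ptp(P[:,0])
print('scene shank seen',u,v,'pred',sils(0,0),sils(0.002,0),sils(0,.002))
rim=np.array([proj('scene',[.5457+.0085*np.cos(t),.1355+.0085*np.sin(t),.096]) for t in th]); print('rim pred right',rim[:,0].max(),rim[:,1].min(),rim[:,1].max(),'seen right',276+650/4,93+222/4)
E
```

```text
(np.float64(282.1234057884244), np.float64(212.7244232845818), np.float64(15.811530896714146)) (np.float64(280.9951631301346), np.float64(211.63768592500415), np.float64(15.82875217717583))
hole tool [90.56347582 25.52021119  0.54819424] world [0.5457969  0.13934721 0.096     ]
scene shank seen 330.25 155.5 pred (np.float64(328.2088690587342), np.float64(155.66800648164002), np.float64(7.897712982812436)) (np.float64(328.54598028502085), np.float64(155.03745893663108), np.float64(7.883527239366629)) (np.float64(329.28635861397413), np.float64(155.91374739339435), np.float64(7.905423637410081))
rim pred right 335.85675765330785 148.05930136582822 153.5301768921592 seen right 438.5 148.5
```

```bash
python3 -m crank '[[0,0.012,0.001,0,0,0,1],[0,0.0245,0.0015,0,0,0,1],[0,0.0245,0.0015,0,0,0,1],[0.004,0.0245,0.0015,0,0,0,1],[0.006,0.0245,0.0015,0,0,0,1],[0.006,0.0245,0.0015,0,0,0,1]]'
python3 -m crank '[[0.002,0,0,0,0,0,1],[0.003,0,0,0,0,0,1],[0.004,0,0,0,0,0,1],[0.004,0,0,0,0,0,1]]'
```

```text
time_s: 5.57
tcp_pos: [0.547, 0.1397, 0.1808]
eef_rot: [-2.963, 1.57, -2.718]
wrist_force: [-0.2, 0.2, -2.2]
gripper_width: 0.0174
time_s: 5.9
tcp_pos: [0.5474, 0.1394, 0.1772]
eef_rot: [-2.949, 1.57, -2.705]
wrist_force: [0.8, -0.3, -1.4]
gripper_width: 0.0174
```

```bash
python3 -m crank '[[0.001,0,0,0,0,0,1],[0.002,0,0,0,0,0,1],[0.003,0,0,0,0,0,1],[0.003,0,0,0,0,0,1]]'
```

```text
time_s: 6.23
tcp_pos: [0.5473, 0.1396, 0.1742]
eef_rot: [-3.055, 1.57, -2.811]
wrist_force: [-0.3, 0.5, -0.9]
gripper_width: 0.0173
```

```bash
python3 -m crank '[[0.001,0,0,0,0,0,1],[0.002,0,0,0,0,0,1],[0.003,0,0,0,0,0,1],[0.004,0,0,0,0,0,1],[0.004,0,0,0,0,0,1]]'
python3 -m crank '[[0.001,0,0,0,0,0,1],[0.002,0,0,0,0,0,1],[0.003,0,0,0,0,0,1],[0.003,0,0,0,0,0,1]]'
```

```text
time_s: 6.65
tcp_pos: [0.5473, 0.1396, 0.1702]
eef_rot: [-3.086, 1.57, -2.841]
wrist_force: [-0.3, -0.2, -1.8]
gripper_width: 0.0174
time_s: 6.98
tcp_pos: [0.5475, 0.1396, 0.1674]
eef_rot: [-1.405, 1.571, -1.16]
wrist_force: [0.0, -0.1, -2.0]
gripper_width: 0.0173
```

```bash
python3 -m crank '[[0.001,0,0,0,0,0,1],[0.002,0,0,0,0,0,1],[0.003,0,0,0,0,0,1],[0.003,0,0,0,0,0,1]]'
python3 -m crank '[[0.001,0,0,0,0,0,1],[0.002,0,0,0,0,0,1],[0.003,0,0,0,0,0,1],[0.003,0,0,0,0,0,1]]'
```

```text
time_s: 7.32
tcp_pos: [0.5476, 0.1397, 0.165]
eef_rot: [-0.138, 1.57, 0.107]
wrist_force: [-1.0, -0.5, 5.3]
gripper_width: 0.0174
time_s: 7.65
tcp_pos: [0.5478, 0.1397, 0.162]
eef_rot: [-0.246, 1.57, -0.001]
wrist_force: [-0.4, 0.2, 5.1]
gripper_width: 0.0176
```

```bash
python3 -m crank '[[0.001,0,0,0,0,0,1],[0.002,0,0,0,0,0,1],[0.003,0,0,0,0,0,1],[0.004,0,0,0,0,0,1]]'
python3 -m crank '[[0.001,0,0,0,0,0,1],[0.002,0,0,0,0,0,1],[0.003,0,0,0,0,0,1],[0.004,0,0,0,0,0,1]]'
```

```text
time_s: 7.98
tcp_pos: [0.5481, 0.1397, 0.1582]
eef_rot: [-0.247, 1.569, -0.002]
wrist_force: [-0.4, -0.5, 5.8]
gripper_width: 0.0172
time_s: 8.32
tcp_pos: [0.5483, 0.1396, 0.1542]
eef_rot: [-0.296, 1.569, -0.051]
wrist_force: [-0.9, -0.3, 4.9]
gripper_width: 0.0174
```

```bash
python3 -m crank '[[0.001,0,0,0,0,0,1],[0.002,0,0,0,0,0,1],[0.003,0,0,0,0,0,1],[0.004,0,0,0,0,0,1],[0.005,0,0,0,0,0,1]]'
python3 -m crank '[[0.001,0,0,0,0,0,1],[0.002,0,0,0,0,0,1],[0.003,0,0,0,0,0,1],[0.004,0,0,0,0,0,1],[0.005,0,0,0,0,0,1]]'
```

```text
time_s: 8.73
tcp_pos: [0.5483, 0.1395, 0.1493]
eef_rot: [-0.324, 1.568, -0.079]
wrist_force: [-1.4, 0.2, 5.9]
gripper_width: 0.0173
time_s: 9.15
tcp_pos: [0.5483, 0.1396, 0.1443]
eef_rot: [-0.321, 1.568, -0.077]
wrist_force: [-0.4, -0.4, 5.5]
gripper_width: 0.0174
```

```bash
python3 -m crank '[[0.001,0,0,0,0,0,1],[0.002,0,0,0,0,0,1],[0.003,0,0,0,0,0,1],[0.004,0,0,0,0,0,1]]'
```

```text
time_s: 9.48
tcp_pos: [0.5471, 0.1396, 0.1386]
eef_rot: [3.112, 1.57, -2.927]
wrist_force: [1.0, 0.1, -1.4]
gripper_width: 0.0174
```

The force went back to the drift's own weight, so the plug is free. I'll withdraw straight up and check the tray.

```bash
python3 -m crank '[[0,0,0,0,0,0,1],[-0.005,0,0,0,0,0,1],[-0.012,0,0,0,0,0,1],[-0.022,0,0,0,0,0,1],[-0.032,0,0,0,0,0,1],[-0.042,0,0,0,0,0,1],[-0.055,0,0,0,0,0,1],[-0.075,0,0,0,0,0,1],[-0.1,0,0,0,0,0,1],[-0.1,0,0,0,0,0,1]]'
python3 - <<'E'
from h import *
T=tool(); print(T[:3,3],monitor.get_obs()['wrist_force'])
s=viewer.grab_frame('scene')[...,::-1]; cv2.imwrite('pics/s6.png',s); a=cv2.imread('pics/s5.png')
o=np.hstack([cv2.resize(i[125:225,270:390],None,fx=3.3,fy=3.3,interpolation=2) for i in(a,s)])
c=cv2.resize(s[60:180,270:390],None,fx=2,fy=2); o=np.vstack([o,np.zeros((250,o.shape[1],3),np.uint8)]); o[330:570,:240]=c
cv2.imwrite('pics/c6.png',o[:,:800]); print(o.shape)
E
```

```text
time_s: 10.32
tcp_pos: [0.5504, 0.1402, 0.2455]
eef_rot: [-0.109, 1.56, 0.135]
wrist_force: [0.0, 0.3, 0.1]
gripper_width: 0.0174
[0.55038867 0.14018178 0.24545377] [0.04243321 0.26409065 0.14279107]
(580, 792, 3)
```

View pics/c6.png

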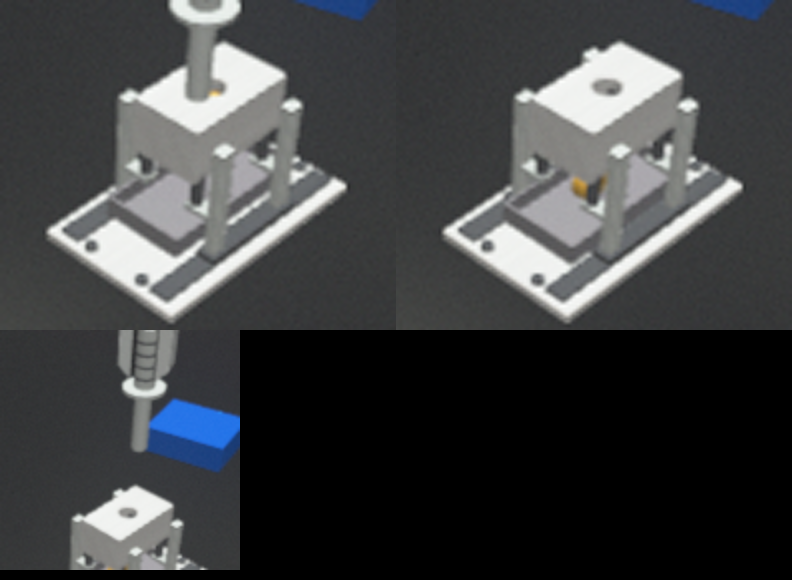

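The picture shows the brass plug lying in the tray under the carrier (right panel (583,187)). The hole is empty, the carrier is back up and the drift is still held upright. Now back to the rack.

```bash
python3 - <<'E'
from h import *
shift([.563,-.1555,.235],14.06); print(tool().round(4))
E
```

```text
shift mm [   7.9 -290.   -58.4]
jaw ang 14.02 rotx by -0.04488745647867631
[[ 7.400e-03 -2.422e-01  9.702e-01  5.494e-01]
 [ 1.000e-03  9.702e-01  2.422e-01  1.400e-01]
 [-1.000e+00 -8.000e-04  7.400e-03  2.431e-01]
 [ 0.000e+00  0.000e+00  0.000e+00  1.000e+00]]
```

```bash
python3 -m crank '[[0,-0.025,-0.005,0,0,0,1],[0,-0.06,-0.012,0,0,0,1],[0,-0.095,-0.019,0,0,0,1],[0,-0.13,-0.026,0,0,0,1],[0,-0.165,-0.033,0,0,0,1],[0,-0.2,-0.04,0,0,0,1],[0,-0.23,-0.046,0,0,0,1],[0,-0.26,-0.052,0,0,0,1],[0.004,-0.28,-0.056,0,0,0,1],[0.008,-0.29,-0.058,0,0,0,1],[0.008,-0.29,-0.058,0,0,0,1],[0.008,-0.29,-0.058,0,0,0,1]]'
python3 - <<'E'
from h import *
T=tool(); print(T.round(4),monitor.get_obs()['wrist_force']); shift([.563,-.1555,.16])
f=viewer.grab_frame('wrist')[...,::-1]; cv2.imwrite('pics/w7.png',f); np.save('T7.npy',T)
g=cv2.imread('pics/w3.png')
o=np.hstack([cv2.resize(i[130:250,230:335],None,fx=3.8,fy=3.8,interpolation=2) for i in(g,f)]); cv2.imwrite('pics/c7.png',o); print(o.shape)
E
```

```text
time_s: 11.37
tcp_pos: [0.5607, -0.155, 0.2304]
eef_rot: [2.117, 1.568, 2.36]
wrist_force: [-0.6, -0.3, -1.2]
gripper_width: 0.0175
[[-0.002  -0.2414  0.9704  0.5607]
 [ 0.002   0.9704  0.2414 -0.155 ]
 [-1.      0.0024 -0.0015  0.2304]
 [ 0.      0.      0.      1.    ]] [-0.59344657 -0.28423749 -1.23159481]
shift mm [70.4 -1.2  2.2]
(456, 798, 3)
```

View pics/c7.png

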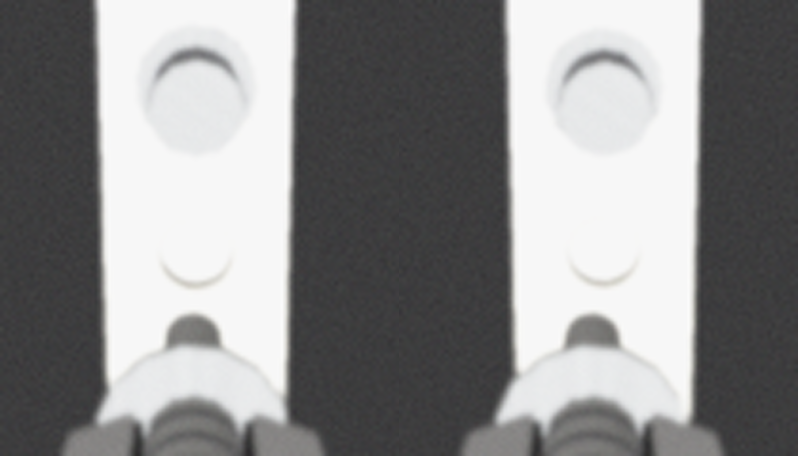

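Relative to the view at pick-up, the tip is about 2 mm to the left of the hole, which matches the TCP reading. I'll correct that by +2.3 mm in z and lower.

```bash
python3 -m crank '[[0.01,-0.0008,0.0023,0,0,0,1],[0.03,-0.0008,0.0023,0,0,0,1],[0.05,-0.0008,0.0023,0,0,0,1],[0.065,-0.0008,0.0023,0,0,0,1],[0.07,-0.0008,0.0023,0,0,0,1],[0.07,-0.0008,0.0023,0,0,0,1]]'
python3 -m crank '[[0.003,0,0,0,0,0,1],[0.006,0,0,0,0,0,1],[0.009,0,0,0,0,0,1],[0.012,0,0,0,0,0,1],[0.014,0,0,0,0,0,1],[0.014,0,0,0,0,0,1]]'
python3 -m crank '[[0.003,0,0,0,0,0,1],[0.006,0,0,0,0,0,1],[0.006,0,0,0,0,0,1]]'
```

```text
time_s: 11.92
tcp_pos: [0.5629, -0.1543, 0.1598]
eef_rot: [2.445, 1.567, 2.691]
wrist_force: [-0.1, -0.2, -2.0]
gripper_width: 0.0172
time_s: 12.42
tcp_pos: [0.5636, -0.156, 0.1472]
eef_rot: [2.664, 1.57, 2.908]
wrist_force: [0.9, -0.1, -1.0]
gripper_width: 0.0172
time_s: 12.67
tcp_pos: [0.5634, -0.1559, 0.1408]
eef_rot: [2.55, 1.57, 2.795]
wrist_force: [-0.9, 0.3, -2.1]
gripper_width: 0.0172
```

```bash
python3 -m crank '[[0.006,0,0,0,0,0,1],[0.014,0,0,0,0,0,1],[0.022,0,0,0,0,0,1],[0.03,0,0,0,0,0,1],[0.037,0,0,0,0,0,1],[0.042,0,0,0,0,0,1],[0.042,0,0,0,0,0,1]]'
python3 -m crank '[[0.001,0,0,0,0,0,1],[0.002,0,0,0,0,0,1],[0.003,0,0,0,0,0,1],[0.003,0,0,0,0,0,1]]'
```

```text
time_s: 13.25
tcp_pos: [0.5629, -0.1556, 0.0978]
eef_rot: [2.535, 1.568, 2.779]
wrist_force: [0.6, -0.5, -0.9]
gripper_width: 0.017
time_s: 13.58
tcp_pos: [0.564, -0.1561, 0.0966]
eef_rot: [-0.82, 1.57, -0.575]
wrist_force: [0.1, -0.3, -2.3]
gripper_width: 0.0175
```

```bash
python3 -m crank '[[0.001,0,0,0,0,0,1],[0.001,0,0,0,0,0,1],[0.002,0,0,0,0,0,1],[0.002,0,0,0,0,0,1]]'
```

```text
time_s: 13.92
tcp_pos: [0.5638, -0.156, 0.0944]
eef_rot: [-2.403, 1.571, -2.158]
wrist_force: [0.3, 0.2, -1.0]
gripper_width: 0.0174
```

```bash
python3 -m crank '[[0.0005,0,0,0,0,0,1],[0.001,0,0,0,0,0,1],[0.001,0,0,0,0,0,1]]'; python3 -m crank '[[0.0005,0,0,0,0,0,1],[0.001,0,0,0,0,0,1],[0.001,0,0,0,0,0,1]]'
```

```text
time_s: 14.17
tcp_pos: [0.5638, -0.156, 0.0943]
eef_rot: [-0.936, 1.57, -0.691]
wrist_force: [-2.4, 0.2, 4.3]
gripper_width: 0.0173
time_s: 14.42
tcp_pos: [0.5638, -0.156, 0.0942]
eef_rot: [-0.84, 1.57, -0.595]
wrist_force: [-3.2, 1.4, 10.5]
gripper_width: 0.0176
```

Contact at TCP z 0.0943, exactly the pick-up height, so the collar is seated. I'll relieve the pressure, open and rise.

```bash
python3 -m crank '[[-0.001,0,0,0,0,0,1],[-0.0015,0,0,0,0,0,1],[-0.0015,0,0,0,0,0,1],[-0.0015,0,0,0,0,0,0.75],[-0.0015,0,0,0,0,0,0.7],[-0.0015,0,0,0,0,0,0.6],[-0.0015,0,0,0,0,0,0.45],[-0.0015,0,0,0,0,0,0.45],[-0.0015,0,0,0,0,0,0.45]]'
```

```text
time_s: 15.17
tcp_pos: [0.5638, -0.156, 0.0937]
eef_rot: [2.888, 1.571, 3.133]
wrist_force: [0.2, -0.6, 0.7]
gripper_width: 0.0502
```

```bash
python3 -m crank '[[-0.01,0,0,0,0,0,0.45],[-0.025,0,0,0,0,0,0.45],[-0.05,0,0,0,0,0,0.45],[-0.09,0,0,0,0,0,0.45],[-0.13,0,0,0,0,0,0.45],[-0.16,0,0,0,0,0,0.45],[-0.18,0,0,0,0,0,0.45],[-0.18,0,0,0,0,0,0.45]]'
python3 - <<'E'
from h import *
print(monitor.get_obs()['wrist_force'])
f=viewer.grab_frame('wrist')[...,::-1]; s=viewer.grab_frame('scene')[...,::-1]
cv2.imwrite('pics/w8.png',f); cv2.imwrite('pics/s8.png',s)
o=np.zeros((560,800,3),np.uint8); o[:,:400]=cv2.resize(s[125:335,150:300],(400,560)); o[:380,400:]=cv2.resize(f[90:280,180:380],(400,380)); cv2.imwrite('pics/c8.png',o)
E
```

```text
time_s: 15.83
tcp_pos: [0.5662, -0.1569, 0.2803]
eef_rot: [-0.637, 1.56, -0.392]
wrist_force: [0.4, -0.3, 0.1]
gripper_width: 0.0519
[ 0.42069942 -0.34432339  0.05780728]
```

View pics/c8.png

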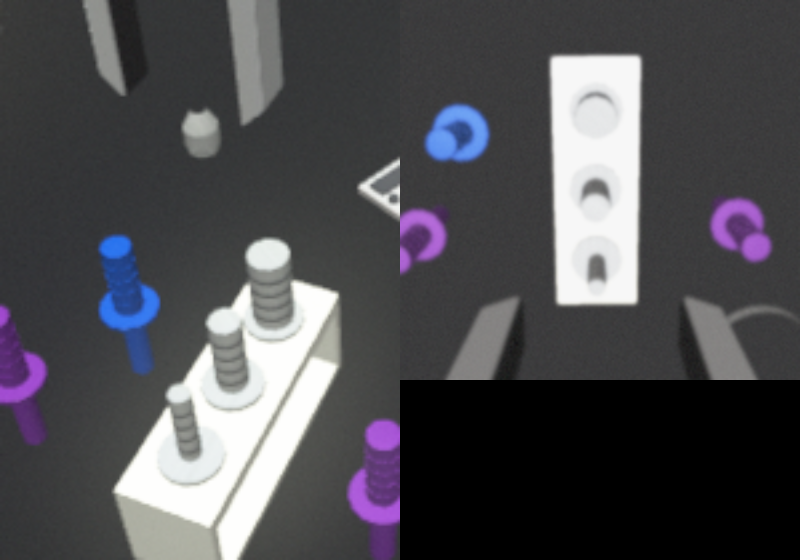

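All three drifts hang upright with their collars flat on the rack, and the gripper is clear. I'm handing in the job.

```bash
python3 -c "
from bench import workorder; print(workorder.job_done())"
```

```text
the job is handed in; nothing more can be done
None
```

The plug is out of the carrier and in the tray, and the middle-sized drift is back in the centre hole of the rack. The job took about 16 s on the robot's clock.

- **Push:** the drift entered the neck with no side force and met the plug about 12 mm down. It pushed it through with a reading of about 5–6 N, or roughly 7 N with the drift's weight. The reading then dropped back to the weight alone.
- **Plug check:** the picture afterwards shows brass in the tray, an empty hole and the carrier sprung back up. I judged the tray only from that picture and did not measure how far it sank.
- **Drift return:** the collar seated at the same height as at pick-up (TCP z 0.094). I pressed it onto the rack with about 10 N for a moment before easing off and letting go.
- **Final view:** all three drifts hang upright, the nearby look-alikes are in place, and the gripper is open and clear.
- **Disagreement:** the top and wrist cameras differed by 4–5 mm in y. I used the wrist view of the tip against the hole, and the drift went in at the first try.

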